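# Spring the toolbox lid by its hidden push plate

## Robot

A 6-joint arm with a two-finger parallel gripper is mounted at the origin on the work surface. World frame = base frame: x ahead of the robot, y to its left, z up, the work surface at z = 0. Lengths are in m, angles in degrees, forces in N, time in s.
With the tool pointing down it reaches from about 0.3 to 0.75 m from the base axis. Payload 8.5 kg.
Tool frame: the origin (TCP) lies at the very end of the fingers, on their centre line; the grasp point (between the pads) lies 19 mm behind it (grip_depth is the distance from the TCP to the grasp point, in m); z points along the fingers, y is the direction in which the jaws open and shut (so a half turn about z gives the same grasp; the last joint's range is limited). The gripper opens to 85 mm and grips with 20 to 120 N. Pads are 22 mm wide; open, the fingers measure 114 mm over their backs; the gripper's body (76 mm by 85 mm) begins 54 mm behind the grasp point. The pads swing forward as they close: fully open they stand 13 mm farther back than shut.
Start: joints at [-12.336, 21.807, 74.336, -0, 83.858, -12.336], TCP at [0.55, 0, 0.231] pointing down, gripper open.
Joint ranges: [-178.18, 178.18], [-50.72, 133.34], [12.68, 142.11], [-81.47, 261.47], [9.98, 163.14], [-165.26, 165.26]. Speed limits (degrees/s): [136.94, 136.94, 180, 180, 180, 180].

## Interface

Orientations are given as a 3x3 rotation matrix whose columns are the frame's x, y, z axes.
In Python, from rig import observe, get_image, close_job, silhouettes, grip_depth gives the robot as it stands. The module is installed in compiled form; this text tells all that it offers.
- The arm moves only by the shell command python3 -m crank 'ROWS' [FORCE]. ROWS is a JSON object of lists of equal length, an entry for each row: "slide": the shift along the tool's x, y, z in m, a list of three; "roll": the turn about the tool's z in rad; "grip": the finger opening in m, from 0 to 0.0854. A call has exactly 8 rows; each row is the pose to reach, as a shift and turn from the pose commanded when the call began, along the tool's axes at that moment; what a row does not reach only later rows make up. A row lasts 1/10 s, in which the tool goes at most 50 mm and 8.59 degrees, less where a joint would pass 70% of its speed; a pose out of reach is approached as far as the arm can. A call with a gripper value outside its range is refused whole. The fingers move at their own pace and stop on an object; FORCE is the grip in N (left out, the last holds). Time passes only in rows, so rows that repeat a pose let the fingers close, or fill a call up. It gives the time, the measured TCP pose, the force and the opening at its end, in the units of the state.
- observe(): the state, without advancing time (a new reading comes with each control period).
- get_image(name): name is "scene" or "side" or "wrist"; returns a dict with "frame" (384x512x3 uint8, red, green, blue), "fx", "fy", "cx", "cy" (pixels), "xyz" and "rotation" of the camera in the world. Camera axes: x right, y down, z forward; pixel columns grow to the right and rows downward; lengths in m; the calibration is good to about 2 mm. A picture is of the moment at which its call begins. There is no depth.
- close_job(): hands the job in, once; it reports no verdict.
Trained networks look in a picture, given as the dict that the camera call returned (one of the last four; its "shot" number tells which), for a name from the list of things; names that differ only in an ending like _2 or _b are one class to them, and where a whole thing is asked for, a point or a joint stands for the part that bears it (a point fixed in the world has none). Each returns a list of dicts, best first, with "confidence" (0 to 1); they miss things now and then, are a little off and sometimes report something else, mostly with a low value. They report only what shows in the picture. A call takes as long as a camera call.
- silhouettes(target, picture): "pixels" (384x512 bool, what is visible of it) and "box" ([centre column, centre row, width, height] in pixels, round what is visible of it).
The state is a dict: "time_s": time; "q": joint angles; "qvel": joint speeds; "joint_efforts": joint torques, N m; "position": TCP position; "tool_rot": TCP orientation; "ft_force": force on the tool from outside, world axes, zero at the start; "wrist_torque": the same for the moment, N m; "grip_width": finger opening in m.
Only numpy, scipy, OpenCV 4.12 (cv2) and the standard library are available. Lean on these libraries where they do the work, as an engineer would, in place of code of your own. Each camera call takes 0.05 s, during which the arm holds its last target.

## Task

The black toolbox on the bench is kept shut by a concealed catch: somewhere along the metal strip in front of its lid is a flush push plate. Find it, by feel or by eye, press it in with the fingertips, without leaning hard on the box, until the lid springs ajar, then take the hand away and leave the lid ajar. Pick nothing up and leave the tools and other things on the bench where they lie.

Things in the scene. Friction and masses are not known exactly. Their poses are not given: they have to be found in the camera images.
- strip (a point): Top-centre of the level aluminium strip in the toolbox deck, 232 (y) x 62 (x) mm, 140 mm above the bench; z up, y along it, x across towards the lid. Four plates edge to edge, centred at y -87, -29, 29, 87 mm, x 0. Three are blank and rigid; one, varying, has the push plate at its centre: 44 x 44 mm in a 48 x 48 opening with a dark 2 mm gap, face 2 mm below the strip's surface.
- toolbox: Black plastic toolbox, fixed, 220 (x) x 400 (y) mm; origin at the centre of its underside, on the bench. The strip's centre is at x -70, y 0, z 140 mm; black deck surrounds it at the same height (84 mm past its ends, 9 mm before and behind). The shut lid begins at x -29 mm and its top is at z 150 mm, a grip rib on it at 158 mm.
- push (a joint): How far the push plate is pressed in, m: 0 at rest, 0.006 fully home (8 mm below the strip's surface). A spring resists with 2 N at first, 5 N fully home, and returns it when let go. At about 4.5 mm the concealed catch is drawn back and the lid is free.
- lid (a joint): Opening angle of the lid, rad: 0 shut (held by the catch), 0.30 ajar (front edge about 40 mm up). Hinged along the toolbox's far (+x) top edge; once freed a spring raises it within about a second and keeps it up, also after the push plate is let go.
- screwdriver: steel screwdriver with a wooden handle, about 190 mm long, lying on the bench before the toolbox; loose, to be left alone; its own x axis runs from handle to tip
- spanner: steel adjustable spanner, about 215 x 50 x 15, on the bench to the right (-y) of the toolbox (mm); loose, to be left alone; origin at the centre of its underside
- dispenser: yellow plastic tape dispenser 130 x 52 x 80 tall, on the bench left (+y) of the toolbox (mm); loose, to be left alone; origin at the centre of its underside
- jar: empty closed glass jar, 56 in diameter, 75 tall, left of the toolbox (mm); loose, to be left alone; origin at the centre of its underside
- cork_block: cork sanding block 110 x 65 x 35, on the bench at the front right of the toolbox (mm); loose, to be left alone; origin at the centre of its underside
- carton: small cardboard carton 90 x 60 x 45, on the bench at the front left of the toolbox (mm); loose, to be left alone; origin at the centre of its underside
- pencil: flat wooden carpenter's pencil, 175 x 14 x 8, on the bench before the toolbox (mm); loose, to be left alone; origin at the centre of its underside

How it is judged (in metres and radians):
On the way, in this order (a step that is already met when the one before it is completed fails the run):
1. the fingers press the push plate in (more than 3.5 mm) while the lid is still shut (value of joint push above 0.0035 m and contact force between the fingers and anything else above 0.5 N and value of joint lid below 0.15 rad).
2. the lid springs ajar (value of joint lid above 0.22 rad), for 0.2 s.
At the end, for the whole second after the job is handed in: The lid stands ajar (above 0.22 rad), the push plate is let go and back out (within 1.5 mm), and none of the seven loose things has moved 20 mm or more (value of joint lid above 0.22 rad and value of joint push below 0.0015 m and distance of each of screwdriver, spanner, dispenser, jar, cork_block, carton, pencil from where it was at the start of the episode below 0.02 m); the robot touches nothing.
It fails at once if a loose thing on the bench is lifted, carried or knocked (moved more than 20 mm) (distance of any of screwdriver, spanner, dispenser, jar, cork_block, carton, pencil from where it was at the start of the episode above 0.02 m).
It fails at once if the fingers lean on something with more than 60 N (contact force between the fingers and anything else above 60 N).
It also fails if it takes over 56 s, if anything falls off the work surface, if the arm or the gripper's body presses on something with over 40 N, if the wrist force passes 120 N, or if a joint passes its speed limit or range.

## Working session

There is one attempt and no reset: what is moved stays moved. The work goes in short steps, Python scripts to look and compute and a shell command to move; the robot and the scene stay as the last step left them, time stands still between calls to the robot, and variables do not carry over. Pictures are saved under pics/ and viewed, and the job is handed in when it is done.

```bash
mkdir -p pics; python3 - <<'E'
from rig import *
import cv2,numpy as np
s=observe();print(s['time_s'],s['position'],s['tool_rot'],s['ft_force'],s['grip_width'])
for n in ['scene','side','wrist']:
    p=get_image(n);cv2.imwrite(f'pics/{n}0.png',p['frame'][:,:,::-1]);print(n,p['fx'],p['cx'],p['cy'],p['xyz'],np.round(p['rotation'],3).tolist())
    for t in ['toolbox','push']:
        r=silhouettes(t,p);print(t,[(x['confidence'],x['box']) for x in r])
E
```

```text
0.0 [5.49696174e-01 6.11800847e-05 2.30710829e-01] [[ 6.76314258e-05  9.99998948e-01 -1.44888961e-03]
 [ 9.99999942e-01 -6.71481650e-05  3.33584730e-04]
 [ 3.33487089e-04 -1.44891209e-03 -9.99998895e-01]] [0.66060428 0.46334233 0.47011459] 0.0853794474002242
scene 477.8152927688929 266.78036671312435 191.3374207313899 [ 0.67986451 -0.44546542  1.29685103] [[0.931, 0.342, -0.13], [0.366, -0.862, 0.35], [0.008, -0.373, -0.928]]
toolbox [(0.82, [277.7, 217.3, 100.4, 164.6])]
push [(0.66, [254.8, 193.4, 16.2, 15.2])]
side 478.12670833166635 263.5522608146391 187.70503852485214 [0.02640634 0.93452051 1.25249369] [[-0.858, -0.388, 0.336], [-0.513, 0.625, -0.589], [0.018, -0.678, -0.735]]
toolbox [(0.77, [263.4, 186.2, 96.5, 113.0])]
push [(0.21, [262.1, 187.2, 96.1, 120.8])]
wrist 286.88362625661966 254.9576278227731 192.05134999779958 [0.5489454  0.07368733 0.37281357] [[1.0, 0.001, -0.0], [0.001, -0.957, -0.289], [-0.0, 0.289, -0.957]]
toolbox [(0.85, [242.6, 191.7, 362.5, 383.4])]
push [(0.85, [191.5, 215.6, 61.8, 57.6])]
```

```bash
python3 - <<'E'
import cv2
for n in ['scene','wrist']:
    cv2.imwrite(f'pics/{n}0b.png',cv2.resize(cv2.imread(f'pics/{n}0.png'),(800,600)))
E
```

```text
(no output)
```

View pics/scene0.png

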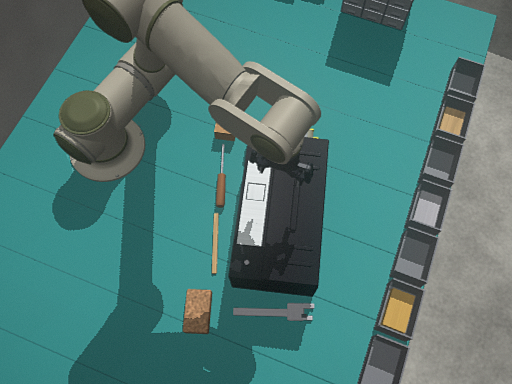

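View pics/wrist0.png

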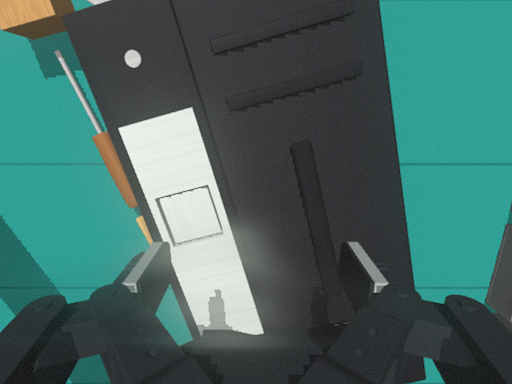

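The wrist view shows the plate outlined at about (190,215). The scene view shows it at (256,192). The strip's far corners are at (119,128) and (193,108), and its lower right corner is at (264,334).

```bash
python3 - <<'E'
from rig import *
import cv2,numpy as np
def ray(p,u,v,z):
    d=np.array(p['rotation'])@[(u-p['cx'])/p['fx'],(v-p['cy'])/p['fy'],1];c=np.array(p['xyz']);return c+d*(z-c[2])/d[2]
w=get_image('wrist');s=get_image('scene')
for q in [(119,128),(193,108),(264,334)]: print(ray(w,*q,.140))
for q in [(157,198),(208,185),(223,233),(173,245)]: print('pl',ray(w,*q,.140))
for n,p in(('w',w),('s',s)):
    r=silhouettes('push',p)[0];v,u=np.nonzero(r['pixels']);print(n,r['confidence'],u.mean(),v.mean(),ray(p,u.mean(),v.mean(),.138))
    (c,wh,a)=cv2.minAreaRect(np.c_[u,v].astype(np.float32));print(c,wh,a)
E
```

```text
[0.44089255 0.05634483 0.14      ]
[0.50064716 0.07163361 0.14      ]
[ 0.55807859 -0.14470777  0.14      ]
pl [ 0.46534574 -0.00212514  0.14      ]
pl [0.50942474 0.00941124 0.14      ]
pl [ 0.52065891 -0.03471526  0.14      ]
pl [ 0.47535984 -0.04651674  0.14      ]
w 0.78 190.36681762041994 214.32729518320298 [ 0.49238756 -0.01779932  0.138     ]
(190.1751708984375, 215.09555053710938) (50.620635986328125, 52.4265022277832) 73.61045837402344
s 0.57 255.30196078431374 192.0078431372549 [ 0.49087588 -0.02083786  0.138     ]
(255.30772399902344, 192.03848266601562) (16.49661636352539, 15.628376007080078) 7.125016689300537
```

```bash
python3 -m crank '{"slide":[[-0.005,-0.015,0],[-0.010,-0.035,0],[-0.019,-0.062,0],[-0.019,-0.062,0],[-0.019,-0.062,0.02],[-0.019,-0.062,0.04],[-0.019,-0.062,0.055],[-0.019,-0.062,0.055]],"roll":[-0.07,-0.14,-0.21,-0.26,-0.26,-0.26,-0.26,-0.26],"grip":[0,0,0,0,0,0,0,0]}' 20; python3 - <<'E'
from rig import *
import cv2,numpy as np
for n in ['wrist','side','scene']:
    p=get_image(n);cv2.imwrite(f'pics/{n}1.png',p['frame'][:,:,::-1])
    if n!='scene':
        cv2.imwrite(f'pics/{n}1c.png',cv2.resize(p['frame'][100:300,150:400,::-1],(750,600)))
    else: cv2.imwrite(f'pics/{n}1c.png',cv2.resize(p['frame'][130:290,190:350,::-1],(600,600)))
s=observe();print(s['position'],s['ft_force'],s['grip_width'],s['tool_rot'])
E
```

```text
time_s: 1.45
position: [0.4871, -0.0188, 0.1748]
tool_rot: [[-0.257, 0.966, -0.003], [0.966, 0.257, 0.001], [0.002, -0.003, -1.0]]
ft_force: [-1.1, -0.1, -0.7]
grip_width: -0.0
[ 0.4883926  -0.0190908   0.17714003] [-0.42699844 -0.18088259  0.05088644] 0.00043115429989191295 [[-2.57134928e-01  9.66374706e-01  1.24783775e-03]
 [ 9.66375305e-01  2.57135502e-01 -3.21204941e-04]
 [-6.31267717e-04  1.12328658e-03 -9.99999170e-01]]
```

View pics/wrist1.png

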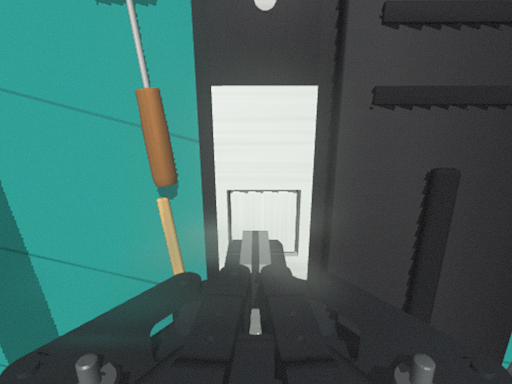

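View pics/side1c.png

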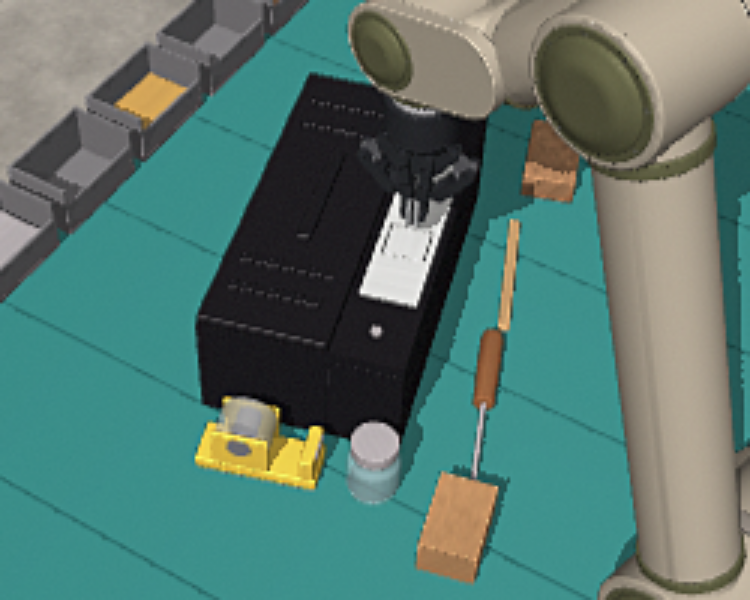

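View pics/scene1c.png

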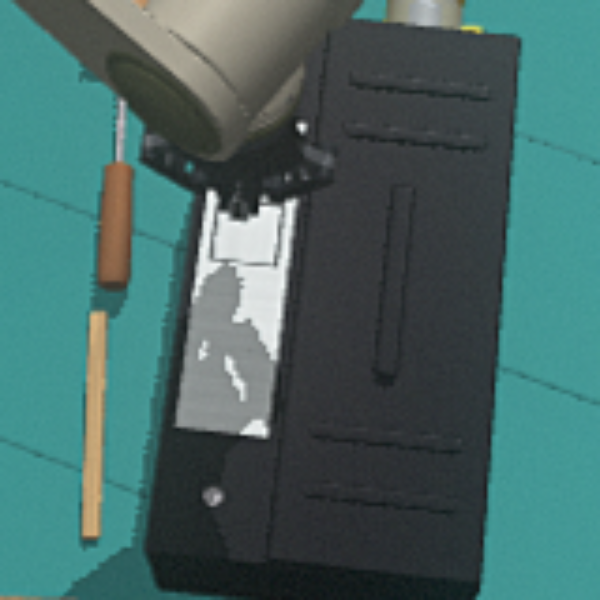

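The closed hand's linkage spreads widely along the jaw direction and would overhang the rising lid. I'll turn it a quarter so the linkage lies along the strip instead.

```bash
for i in 1; do python3 -m crank '{"slide":[[0,0,0],[0,0,0],[0,0,0],[0,0,0],[0,0,0],[0,0,0],[0,0,0],[0,0,0]],"roll":[-0.14,-0.28,-0.42,-0.56,-0.70,-0.84,-0.98,-1.12],"grip":[0,0,0,0,0,0,0,0]}'; python3 -m crank '{"slide":[[0,0,0],[0,0,0],[0,0,0],[0,0,0],[0,0,0],[0,0,0],[0,0,0],[0,0,0]],"roll":[-0.14,-0.28,-0.45,-0.45,-0.45,-0.45,-0.45,-0.45],"grip":[0,0,0,0,0,0,0,0]}'; done; cat >h.py <<'E'
import numpy as np
def ray(p,u,v,z):
    d=np.array(p['rotation'])@[(u-p['cx'])/p['fx'],(v-p['cy'])/p['fy'],1];c=np.array(p['xyz']);return c+d*(z-c[2])/d[2]
E
python3 - <<'E'
from rig import *
import cv2,numpy as np
from h import ray
for n in ['wrist','scene']:
    p=get_image(n);cv2.imwrite(f'pics/{n}2.png',p['frame'][:,:,::-1])
    for r in silhouettes('push',p)[:1]: print(n,r['confidence'],r['box'],ray(p,*r['box'][:2],.138))
    print(p['fx'],p['cx'],p['cy'],p['xyz'],np.round(p['rotation'],4).tolist())
s=observe();print(s['q'],s['position'],s['ft_force'],s['tool_rot'])
E
```

```text
time_s: 2.4
position: [0.4884, -0.0191, 0.1774]
tool_rot: [[-0.983, 0.184, 0.002], [0.184, 0.983, -0.001], [-0.002, -0.0, -1.0]]
ft_force: [0.5, 1.1, 0.2]
grip_width: 0.0001
time_s: 3.2
position: [0.488, -0.019, 0.1764]
tool_rot: [[-0.967, -0.255, 0.0], [-0.255, 0.967, -0.0], [-0.0, -0.0, -1.0]]
ft_force: [-1.1, 0.4, 0.5]
grip_width: -0.0002
wrist 0.67 [251.4, 224.2, 72.1, 59.1] [ 0.49094613 -0.02054694  0.138     ]
286.88362625661966 254.9576278227731 192.05134999779958 [ 0.41550777 -0.03810174  0.31805683] [[-0.2559, 0.9251, 0.2805], [0.9667, 0.2447, 0.0747], [0.0005, 0.2902, -0.957]]
scene 0.73 [255.8, 193.0, 16.3, 14.6] [ 0.4931279  -0.02294572  0.138     ]
477.8152927688929 266.78036671312435 191.3374207313899 [ 0.67986451 -0.44546542  1.29685103] [[0.9306, 0.3422, -0.1295], [0.3658, -0.8623, 0.3502], [0.0081, -0.3733, -0.9277]]
[-1.61522347e+01  1.86185043e+01  8.91767016e+01  7.59489771e-04
  7.22083857e+01 -1.20982729e+02] [ 0.48797647 -0.01899703  0.17630913] [-0.42143924  0.61543069  0.30715794] [[-9.66688333e-01 -2.55956372e-01 -5.67000106e-05]
 [-2.55956374e-01  9.66688333e-01  2.95619691e-05]
 [ 4.72446644e-05  4.30899397e-05 -9.99999998e-01]]
```

View pics/wrist2.png

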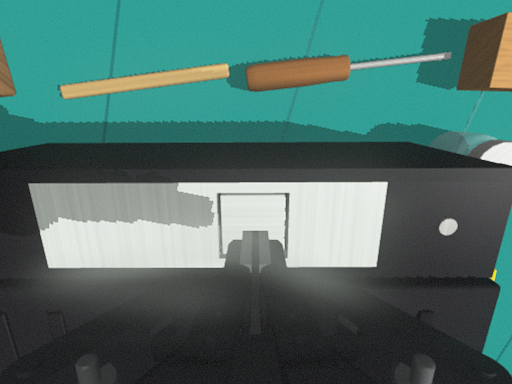

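The opening spans columns 219–288 and rows 194–258. The fingertips, around column 255, are centred along the strip. Next I'll check the position across it.

```bash
python3 - <<'E'
from rig import *
import numpy as np
from h import ray
p=get_image('wrist');s=observe();R=np.array(s['tool_rot']);t=s['position']
for q in [(219,194),(289,194),(287,258),(221,257),(254,183),(254,268)]:
    x=ray(p,*q,.14);print(q,np.round(x,4),np.round(R.T@(x-t),4))
E
```

```text
(219, 194) [ 0.4749 -0.0465  0.14  ] [ 0.0197 -0.0232  0.0363]
(289, 194) [ 0.4633 -0.0025  0.14  ] [0.0197 0.0223 0.0363]
(287, 258) [0.5083 0.0097 0.14  ] [-0.027   0.0225  0.0363]
(221, 257) [ 0.5194 -0.0349  0.14  ] [-0.0263 -0.0234  0.0363]
(254, 183) [ 0.4619 -0.0264  0.14  ] [ 0.0271 -0.0005  0.0363]
(254, 268) [ 0.5219 -0.0105  0.14  ] [-0.035  -0.0005  0.0363]
```

```bash
python3 -m crank '{"slide":[[0,0,0.010],[0,0,0.020],[0,0,0.028],[0,0,0.033],[0,0,0.036],[0,0,0.038],[0,0,0.040],[0,0,0.040]],"roll":[0,0,0,0,0,0,0,0],"grip":[0,0,0,0,0,0,0,0]}'
```

```text
time_s: 4.25
position: [0.488, -0.019, 0.1366]
tool_rot: [[-0.967, -0.256, 0.0], [-0.256, 0.967, -0.0], [-0.0, -0.0, -1.0]]
ft_force: [-1.6, 0.8, 1.2]
grip_width: 0.0002
```

```bash
python3 -m crank '{"slide":[[0,0,0.001],[0,0,0.002],[0,0,0.003],[0,0,0.0035],[0,0,0.004],[0,0,0.004],[0,0,0.004],[0,0,0.004]],"roll":[0,0,0,0,0,0,0,0],"grip":[0,0,0,0,0,0,0,0]}'; python3 - <<'E'
from rig import *
import cv2
p=get_image('side');cv2.imwrite('pics/side3.png',cv2.resize(p['frame'][100:300,150:400,::-1],(750,600)))
E
```

```text
time_s: 5.05
position: [0.4881, -0.019, 0.1325]
tool_rot: [[-0.967, -0.256, 0.0], [-0.256, 0.967, -0.0], [-0.0, -0.0, -1.0]]
ft_force: [-1.2, 0.5, 4.6]
grip_width: -0.0002
```

View pics/side3.png

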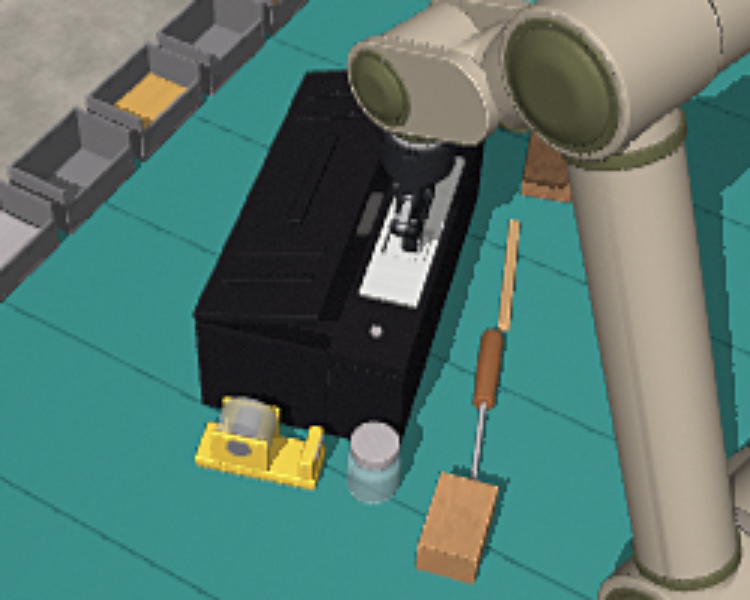

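The side view shows the lid rising: a shadow and gap run along its front edge at about (370,210). I'll back off upwards and away from the lid.

```bash
python3 -m crank '{"slide":[[0,0,0],[0,0,0],[0,0,-0.006],[0,0,-0.015],[0.006,0,-0.030],[0.012,0,-0.060],[0.020,0,-0.090],[0.030,0,-0.120]],"roll":[0,0,0,0,0,0,0,0],"grip":[0,0,0,0,0,0,0,0]}';python3 -m crank '{"slide":[[0,0,0],[0,0,0],[0,0,0],[0,0,0],[0,0,0],[0,0,0],[0,0,0],[0,0,0]],"roll":[0,0,0,0,0,0,0,0],"grip":[0,0,0,0,0,0,0,0]}'; python3 - <<'E'
from rig import *
import cv2
for n in ['side','wrist','scene']:
    p=get_image(n);cv2.imwrite(f'pics/{n}4.png',p['frame'][:,:,::-1])
    if n=='side':cv2.imwrite('pics/side4c.png',cv2.resize(p['frame'][100:300,150:400,::-1],(750,600)))
s=observe();print(s['time_s'],s['position'],s['ft_force'],abs(s['qvel']).max() if hasattr(s['qvel'],'max') else s['qvel'])
E
```

```text
time_s: 5.9
position: [0.4585, -0.0266, 0.2538]
tool_rot: [[-0.967, -0.257, -0.0], [-0.257, 0.967, 0.0], [0.0, 0.0, -1.0]]
ft_force: [0.4, -0.4, 0.0]
grip_width: -0.0004
time_s: 6.7
position: [0.459, -0.0267, 0.2522]
tool_rot: [[-0.967, -0.256, -0.0], [-0.256, 0.967, 0.0], [0.0, 0.0, -1.0]]
ft_force: [0.4, 0.0, -0.2]
grip_width: 0.0004
6.85 [ 0.45897589 -0.02667339  0.25231147] [-0.02089883  0.17925886 -0.30465734] 0.1496599232339865
```

View pics/side4c.png

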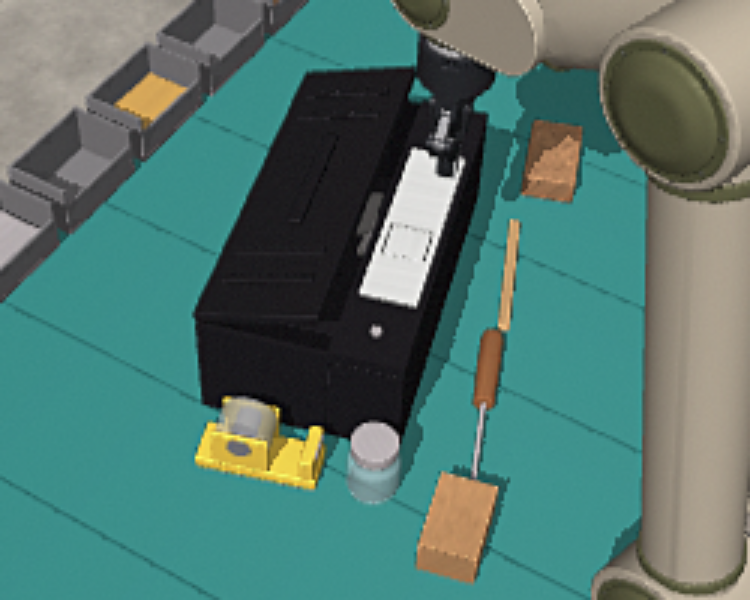

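View pics/wrist4.png

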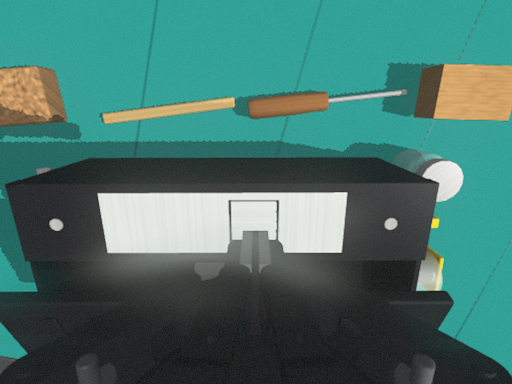

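View pics/scene4.png

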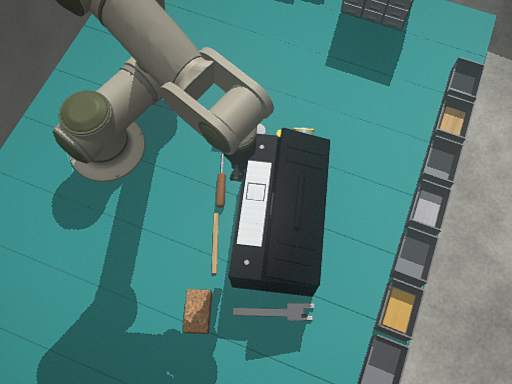

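The lid looks ajar: its front edge is at about row 293 in the wrist view. The plate is clear and the bench items look unmoved. I'll check the angle with numbers.

```bash
python3 - <<'E'
from rig import *
import numpy as np
from h import ray
p=get_image('wrist')
a=np.arctan2(.256,.967);ex=np.array([np.cos(a),np.sin(a)])
plate=np.array([.4915,-.0186])  # strip x=0 -> box x=-70
for A in (0,.1,.2,.25,.3,.35):
    z=.15+.139*np.sin(A);xb=.110-.139*np.cos(A)
    print(A,'expected',round(xb,4),'seen',[round(float((ray(p,u,v,z)[:2]-plate)@ex-.07),4) for u,v in((60,293),(430,293))])
s=observe();print(s['ft_force'],s['time_s'])
E
```

```text
0 expected -0.029 seen [0.0006, 0.0004]
0.1 expected -0.0283 seen [-0.0096, -0.0098]
0.2 expected -0.0262 seen [-0.0197, -0.0199]
0.25 expected -0.0247 seen [-0.0246, -0.0248]
0.3 expected -0.0228 seen [-0.0295, -0.0297]
0.35 expected -0.0206 seen [-0.0344, -0.0346]
[-0.43316012 -0.68783004  0.14849611] 6.9
```

```bash
python3 - <<'E'
from rig import *
import cv2,numpy as np
a=get_image('wrist')['frame'];b=cv2.imread('pics/wrist4.png')[:,:,::-1]
print(np.abs(a.astype(int)-b)[270:320].mean())
close_job()
E
```

```text
3.2919791666666667
the job is handed in; nothing more can be done
```

I found the push plate by eye in the second plate from the strip's left (+y) end. I pressed it in about 5.5 mm with the closed fingertips, and the lid sprang ajar. I then raised the hand to about 115 mm above the plate and handed the job in at about 7 s; the hand-in gave no verdict.

**Force:** the wrist read about 4.6 N at the end of the press, far below the 60 N limit. After I backed away it read close to zero.

**Hand orientation:** before pressing I turned the hand a quarter turn, because the gripper's linkage would have overhung the rising lid.

**Final pictures:**
- **Lid:** it stands ajar. My measurement gave about 0.25 rad, above the required 0.22 but below the nominal 0.30. I took the visible edge to be the lid's top; it may be the lower edge, in which case the true angle is larger.
- **Push plate:** it looks back out and clear of the fingers. I judged this by eye and did not measure it.
- **Loose things:** they look unmoved in the before and after views. This was also by eye.
- **Stillness:** I compared the wrist picture at hand-in with the earlier one, and they differed by about 3 grey levels out of 255 on average around the lid edge. I read that as image noise, but I had no baseline to compare it with, so it only weakly suggests the lid had stopped moving.

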